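Seat the keyed hub on the board-turner's spindle

TASK

Take the blue keyed hub out of the parts tray and set it over the steel spindle of the grey drive unit, then, pressing only lightly so that the sprung spindle is never pushed near the end of its travel, turn the hub until its tab drops into the keyway. Lower it gently until it sits fully home on the flange, let go of it, and leave the brass spacer and the other things on the bench alone.

Things in the scene. Friction and masses are not known exactly. Their poses are not given: they have to be found in the camera images.
- hub: Keyed hub: blue ring standing upright in the tray, outer diameter 44, height 38, about 110 g (70 to 160 g); round, gripped alike all round. Straight bore of diameter 24, 2.5 mm lead-in chamfer at the bottom. A red stripe on its top face and down its side marks the side of its tab. Origin: centre of the underside; z up along the bore; x points from the axis to the tab and red stripe.
- tab (a point): The red tab inside the hub's bore: middle of the tab's lower face, 10 mm from the bore's axis and 12 mm above the hub's underside. The tab is 5.8 wide, 8 high, its tip 8 mm from the axis.
- spacer: Plain brass spacer of the same 44 x 38 size with no tab, standing in the same tray 110 mm from the hub (the two may be either way round). Not needed; leave it. Origin: centre of the underside.
- tray: Shallow black tray, 130 (x) by 230 (y) outside, rim 10 high, floor 4 thick, fixed to the bench. Origin: centre of the underside.
- drive: Drive unit: grey box 124 x 124, 54 high, fixed to the bench, with the upright spindle in its middle and a yellow pointer bar on its lid on the -x side. Origin: centre of the underside, on the spindle axis; z up; -x is the direction in which the pointer bar lies from the axis.
- seat (a point): Centre of the top face of the flange with the spindle at rest, on the spindle axis, 82 mm above the bench, axes as the drive unit's (fixed to the drive unit: it does not go down when the spindle is pressed). The flange is a dark disc of diameter 60, 6 thick; the hub is home when its underside lies on it. The shaft does not turn.
- shaft_top (a point): Centre of the bright steel shaft's top, 30 mm above the flange (at rest). Diameter 22, square-edged. One keyway, 7 wide, 4.5 deep, runs all its length, open at the top. Its direction, seen from above, differs each time and is not measured: within 0.8 rad either side of the drive's -x (pointer). Tab on shaft top: hub's underside 18 mm over the flange; tab in keyway: it slides down freely.
- spindle (a joint): How far the whole spindle (flange and shaft) is pressed down against its spring, in m: 0 at rest, stops hard at 0.015. It starts to give at about 2.5 N and takes 0.5 N more per mm; pressing it past 0.012 (about 8.5 N) counts as overloading it. It springs back when the load goes.
- reel: White solder reel, 54 across, 28 high, a bystander. Origin: centre of the underside.
- driver: Screwdriver with a blue handle, 160 long, lying on the bench beyond the tray, a bystander.
- fan: Black square cooling fan with yellow centre, 80 x 80 x 25, lying flat, a bystander. Origin: centre of the underside.
- flux: White flux bottle, 40 across, 90 high, blue cap, a bystander. Origin: centre of the underside.

How it is judged:
By the outcome, as a careful person would: the job done as asked, in the order asked, and still so for the second after the job is handed in, with the robot touching nothing.
It also fails if it takes over 48 s, if anything falls off the work surface, if the arm or the gripper's body presses on something with over 40 N, if the wrist force passes 120 N, or if a joint passes its speed limit or range.

ROBOT

A 6-joint arm with a two-finger parallel gripper is mounted at the origin on the work surface. World frame = base frame: x ahead of the robot, y to its left, z up, the work surface at z = 0. Lengths are in m, angles in rad, forces in N, time in s.
With the tool pointing down it reaches from about 0.375 to 0.9 m from the base axis. Payload 3.1 kg.
Tool frame: the origin (TCP) lies midway between the tips of the shut fingers; the grasp point (between the pads) lies 19 mm behind it; z points along the fingers, y is the line along which they close (so a half turn about z gives the same grasp; the last joint's range is limited). The gripper opens to 85 mm and grips with 20 to 120 N. Pads are 22 mm wide; open, the fingers measure 114 mm over their backs; the gripper's body (76 mm by 85 mm) begins 54 mm behind the grasp point. The pads swing forward as they close: fully open they stand 13 mm farther back than shut.
Start: joints at [1.091, 0.527, 1.433, -0, 1.181, -0.178], TCP at [0.186, 0.597, 0.231] pointing down, gripper open.
Joint ranges: [-3.08, 3.08], [-0.75, 2.2], [0.22, 2.44], [-1.43, 4.57], [0, 2.65], [-2.85, 2.85]. Speed limits (rad/s): [2.79, 2.79, 3.14, 3.14, 3.14, 3.14].

INTERFACE

Orientations are given as a unit quaternion [x, y, z, w].
In Python, from station import manip gives the robot as it stands. The module is installed in compiled form; this text tells all that it offers.
- The arm moves only by the tool apply_moves, never from a script. Its arguments are lists of equal length, an entry for each row: "claw": the gripper's target within -1 to 1 (fully open at 1, half-way at 0, shut at -1); "travel": the shift along the tool's x, y, z scaled (see below), a list of three; "turn": the turn, a rotation vector about the tool's x, y, z scaled (see below), a list of three. In form: {"claw": [claw, ...], "travel": [[dx, dy, dz], ...], "turn": [[rx, ry, rz], ...]}. A call has 1 to 5 rows; each row is the pose to reach, as a shift and turn from the pose commanded when the call began, along the tool's axes at that moment, turning the shorter way round; what a row does not reach only later rows make up. The controller multiplies each number of a shift by 800 mm and each number of a turn by 180 degrees. A row lasts 1/12 s, in which the tool goes at most 41.7 mm and 7.16 degrees, less where a joint would pass 70% of its speed; a pose out of reach is approached as far as the arm can. A call with a number of a shift or a turn outside -1 to 1 is refused whole. A call with a gripper value outside its range is refused whole. The fingers move at their own pace and stop on an object; "newtons" is the grip in N (left out, the last holds). Time passes only in rows, so rows that repeat a pose let the fingers close. It gives the time, the measured TCP pose, the force, the opening and the grip force at its end, in the units of the state.
- manip.sense(): the state, without advancing time (a new reading comes with each control period).
- manip.snapshot(name): name is "scene" or "top" or "wrist"; returns a dict with "pixels" (480x640x3 uint8, red, green, blue), "depth" (480x640 float32, m along the optical axis (not along the pixel's ray), 0 where there is no reading), "intrinsics" (3x3 intrinsics, pixels), "R" (3x3) and "t" (3): a world point X has camera coordinates R X + t. Camera axes: x right, y down, z forward; pixel columns grow to the right and rows downward; lengths in m; the calibration is good to about 2 mm. A picture is of the moment at which its call begins.
- manip.sign_off(): hands the job in; it is judged then, once.
The state is a dict: "t": time; "q": joint angles; "qd": joint speeds; "tau": joint torques, N m; "tcp_pos": TCP position; "tool_rot": TCP orientation; "force": force on the tool from outside, world axes, zero at the start; "ft_torque": the same for the moment, N m; "finger_gap": opening from 0.0 (shut) to 1.0 (fully open); "gripper_force": force on a finger pad.
Only numpy, scipy, OpenCV 4.12 (cv2) and the standard library are available. Lean on these libraries where they do the work, as an engineer would, in place of code of your own. Each camera call takes 0.05 s, during which the arm holds its last target. There are 200 camera calls.

## Working session

There is one attempt and no reset: what is moved stays moved. The work goes in short steps, Python scripts to look and compute and a tool call to move; the robot and the scene stay as the last step left them, time stands still between calls to the robot, and variables do not carry over. Pictures are saved under pics/ and viewed, at most 10 in all, crops included, and the job is handed in when it is done.

Besides the shell and the picture viewer there is one more tool, called after "Call:" by a JSON object that holds its "fn" and its "kwargs". apply_moves: Moves the arm, as the interface text tells. Shifts and turns lie within -1 to 1; 1 stands for 800 mm of shift or 180 degrees of turn. Its arguments: {"type":"object","properties":{"claw":{"type":"array","items":{"type":"number"}},"travel":{"type":"array","items":{"type":"array","items":{"type":"number"}}},"turn":{"type":"array","items":{"type":"array","items":{"type":"number"}}},"newtons":{"type":"number"}},"required":["claw","travel","turn"]}

```bash
mkdir -p pics; cat > h.py <<'E'
import numpy as np, cv2
from station import manip
def snap(n,f=None):
    s=manip.snapshot(n)
    if f: cv2.imwrite('pics/'+f,s['pixels'][:,:,::-1])
    return s
def world(s):
    K=s['intrinsics'];d=s['depth'];v,u=np.mgrid[:480,:640]
    c=np.stack([(u-K[0,2])/K[0,0]*d,(v-K[1,2])/K[1,1]*d,d],-1)
    return (c-s['t'])@s['R']
def ray(s,u,v,z):
    K=s['intrinsics'];c=np.array([(u-K[0,2])/K[0,0],(v-K[1,2])/K[1,1],1])
    d=s['R'].T@c;o=-s['R'].T@s['t'];return o+d*(z-o[2])/d[2]
E
python3 - <<'E'
from h import *
a=snap('top','top1.png');b=snap('scene','scene1.png')
for s in(a,b):print(s['intrinsics'].round(1).tolist(),(-s['R'].T@s['t']).round(3),s['R'].round(2).tolist())
x=manip.sense();print(x['tcp_pos'],x['tool_rot'],x['force'],x['finger_gap'],x['t'])
E
```

```text
[[539.2, 0.0, 317.7], [0.0, 539.2, 247.8], [0.0, 0.0, 1.0]] [0.432 0.021 1.257] [[0.02, -1.0, -0.0], [-0.99, -0.02, -0.15], [0.15, 0.0, -0.99]]
[[463.8, 0.0, 324.7], [0.0, 463.8, 240.7], [0.0, 0.0, 1.0]] [0.924 0.532 0.75 ] [[-0.84, 0.55, -0.01], [0.41, 0.6, -0.69], [-0.37, -0.58, -0.73]]
[0.185433   0.59617233 0.23046231] [ 1.50329489e-01  9.88635487e-01 -9.04924883e-04 -3.15812752e-04] [-0.43194761 -0.16523176  0.19953648] 1.0048415296824351 0.1
```

View pics/top1.png

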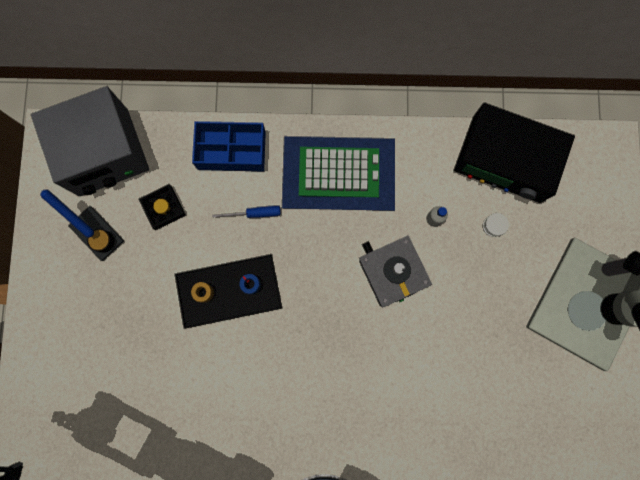

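View pics/scene1.png

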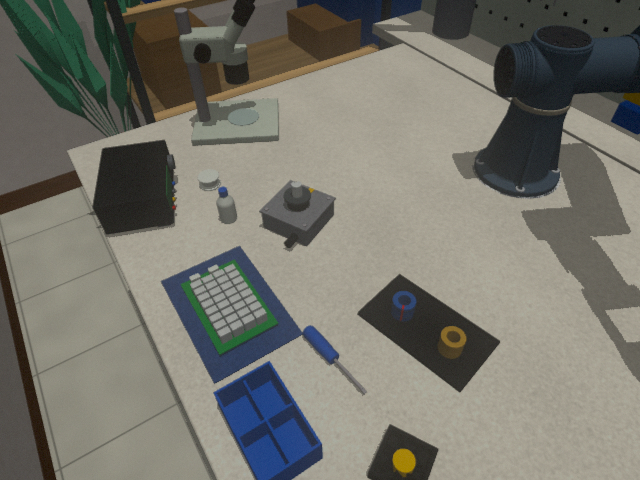

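Top view: hub at about (250,284), spacer (202,292), drive spindle (398,268) with its pointer at (404,290). The scene view shows the hub at (404,305) and its red stripe below that.

```bash
python3 - <<'E'
from h import *
from scipy.spatial.transform import Rotation as Rn
a=snap('top');W=world(a);p=a['pixels'].astype(int);r,g,b=p[...,0],p[...,1],p[...,2]
def box(m,u0,u1,v0,v1):
    k=np.zeros_like(m);k[v0:v1,u0:u1]=1;return m&k
hub=box((b>r+30)|(r>b+60),232,268,268,302)&(W[...,2]>.032)
print('hub',hub.sum(),[W[hub][:,i].round(4).tolist() for i in(0,1)] and (W[hub].min(0)+W[hub].max(0))/2, W[hub].mean(0))
v,u=np.nonzero(hub);(cu,cv),rr=cv2.minEnclosingCircle(np.c_[u,v].astype(np.float32));print(cu,cv,rr,ray(a,cu,cv,.042))
red=box((r>g+40)&(r>b+30),232,268,268,302);v,u=np.nonzero(red);print('red',len(u),u.mean(),v.mean(),ray(a,u.mean(),v.mean(),.042))
fl=box((W[...,2]>.068)&(W[...,2]<.09),370,425,245,295);
sh=box(W[...,2]>.098,370,425,245,295)
for n,m,z in(('fl',fl|sh,.082),('sh',sh,.112)):
    v,u=np.nonzero(m);(cu,cv),rr=cv2.minEnclosingCircle(np.c_[u,v].astype(np.float32));print(n,len(u),cu,cv,rr,ray(a,cu,cv,z),ray(a,u.mean(),v.mean(),z),W[m].mean(0))
ye=box((r>b+60)&(g>b+40),385,425,275,305);v,u=np.nonzero(ye);print('yel',len(u),ray(a,u.mean(),v.mean(),.056))
lid=box((W[...,2]>.045),350,440,230,310);v,u=np.nonzero(lid);R=cv2.minAreaRect(np.c_[u,v].astype(np.float32));print(R,ray(a,*R[0],.054))
cv2.imwrite('pics/crop.png',cv2.resize(np.hstack([p[260:310,225:275],p[243:293,373:423]]).astype(np.uint8)[:,:,::-1],None,fx=8,fy=8,interpolation=cv2.INTER_CUBIC))
s=manip.sense();print(Rn.from_quat(s['tool_rot']).as_matrix().round(3))
E
```

```text
hub 215 [0.52673364 0.17854256 0.04032505] [0.5267376  0.17778136 0.04071956]
248.85000610351562 283.3374938964844 9.855876922607422 [0.52661643 0.17797539 0.042     ]
red 12 245.41666666666666 279.0 [0.53625071 0.18611888 0.042     ]
fl 580 397.0 264.5 28.11148452758789 [ 0.57175537 -0.15030519  0.082     ] [ 0.56158826 -0.14980618  0.082     ] [ 0.55930877 -0.14687341  0.10206305]
sh 100 397.0 264.5 28.11148452758789 [ 0.56819011 -0.1459427   0.112     ] [ 0.56143399 -0.14848179  0.112     ] [ 0.55105512 -0.1353788   0.20195118]
yel 74 [ 0.52050183 -0.16990226  0.056     ]
((396.8971252441406, 262.9046630859375), (78.8022689819336, 73.27911376953125), 76.50426483154297) [ 0.57868369 -0.15414616  0.054     ]
[[-0.955  0.297 -0.001]
 [ 0.297  0.955 -0.002]
 [ 0.    -0.002 -1.   ]]
```

View pics/crop.png

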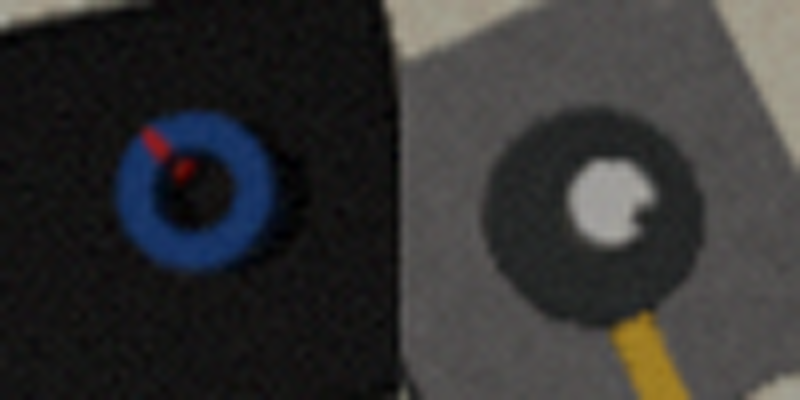

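The left crop shows the hub with its red stripe up-left, at about 40° in the world. The right crop shows the shaft at (612,202) with the keyway notch at (643,215), at about -113° in the world. The pointer lies at about -159°. I'll move over the hub now.

```bash
cat >> h.py <<'E'
from scipy.spatial.transform import Rotation as Rn
def go(x,y,z,yaw=None):
    "travel/turn units to bring the TCP to x,y,z with tool y at yaw deg, tool z down"
    s=manip.sense();R=Rn.from_quat(s['tool_rot']);d=R.inv().apply(np.array([x,y,z])-s['tcp_pos'])
    ty=R.as_matrix()[:,1];yw=np.degrees(np.arctan2(ty[1],ty[0]))
    yaw=yw if yaw is None else yaw
    c,n=np.cos(np.radians(yaw)),np.sin(np.radians(yaw))
    T=Rn.from_matrix(np.array([[-n,c,0],[c,n,0],[0,0,-1]]))
    print('travel',(d/.8).round(4),'turn',((R.inv()*T).as_rotvec()/np.pi).round(4),'mm',np.linalg.norm(d)*1e3,'yaw',yw.round(2),'tcp',s['tcp_pos'].round(4),'F',s['force'].round(2),'t',s['t'],'q',s['q'].round(2))
E
python3 - <<'E'
from h import *
a=snap('top')
def cpx(u,v,o,f):return o[0]+(u+.5)/8-.5,o[1]+(v+.5)/8-.5
for n,u,v,o,z in(('sh',612,202,(323,243),.112),('key',645,216,(323,243),.112),('fl',593,216,(323,243),.082),('hub',195,190,(225,260),.042),('str',148,133,(225,260),.042)):
    print(n,ray(a,*cpx(u,v,o,0),z).round(4))
E
```

```text
sh [ 0.5612 -0.1503  0.112 ]
key [ 0.5576 -0.1591  0.112 ]
fl [ 0.5606 -0.1496  0.082 ]
hub [0.5267 0.1778 0.042 ]
str [0.5425 0.1917 0.042 ]
```

Call:
{"fn": "apply_moves", "kwargs": {"claw": [1, 1, 1, 1, 1], "travel": [[-0.5625, -0.3725, 0.1], [-0.5625, -0.3725, 0.1], [-0.5625, -0.3725, 0.1], [-0.5625, -0.3725, 0.1], [-0.5625, -0.3725, 0.1]], "turn": [[0, 0, 0], [0, 0, 0], [0, 0, 0], [0, 0, 0], [0, 0, 0]]}}

```text
t: 0.62
tcp_pos: [0.3166, 0.4355, 0.2005]
tool_rot: [0.15, 0.989, -0.0, 0.0]
force: [1.0, 0.1, -0.7]
finger_gap: 1.003
gripper_force: 0.0
```

Call:
{"fn": "apply_moves", "kwargs": {"claw": [1, 1, 1, 1, 1], "travel": [[-0.3465, -0.2295, 0.0625], [-0.3465, -0.2295, 0.0625], [-0.3465, -0.2295, 0.0625], [-0.3465, -0.2295, 0.0625], [-0.3465, -0.2295, 0.0625]], "turn": [[0, 0, 0], [0, 0, 0], [0, 0, 0], [0, 0, 0], [0, 0, 0]]}}

```text
t: 1.03
tcp_pos: [0.4471, 0.2756, 0.1695]
tool_rot: [0.15, 0.989, 0.0, 0.0]
force: [0.1, 0.8, 0.7]
finger_gap: 1.002
gripper_force: 0.0
```

```bash
python3 -c "
from h import *
go(.5267,.178,.13,72.7)"
```

```text
travel [-0.1313 -0.087   0.0494] turn [0. 0. 0.] mm 132.04242156524853 yaw 72.71 tcp [0.4471 0.2756 0.1695] F [0.07 0.82 0.72] t 1.0333 q [ 0.34  0.48  1.74  0.    0.92 -0.93]
```

Call:
{"fn": "apply_moves", "kwargs": {"claw": [1, 1, 1, 1, 1], "travel": [[-0.131, -0.087, 0.049], [-0.131, -0.087, 0.049], [-0.131, -0.087, 0.049], [-0.131, -0.087, 0.049], [-0.131, -0.087, 0.049]], "turn": [[0, 0, 0], [0, 0, 0], [0, 0, 0], [0, 0, 0], [0, 0, 0]]}}

```text
t: 1.45
tcp_pos: [0.5271, 0.1773, 0.1295]
tool_rot: [0.153, 0.988, -0.0, -0.0]
force: [-0.3, 0.1, 0.2]
finger_gap: 0.995
gripper_force: 0.0
```

```bash
python3 - <<'E'
from h import *
a=snap('wrist','w1.png')
go(.5267,.178,.017,72.7)
W=world(a);p=a['pixels'].astype(int);r,g,b=p[...,0],p[...,1],p[...,2]
m=(((b>r+30)&(b>g+15))|((r>g+50)&(r>b+50)&(g<80)))&(W[...,2]>.036)&(W[...,2]<.05)&(np.hypot(W[...,0]-.527,W[...,1]-.178)<.04)
m=m&(a['depth']>0)
(c,d)=cv2.minEnclosingCircle(W[m][:,:2].astype(np.float32));print(m.sum(),c,d,np.median(W[m][:,2]))
v,u=np.nonzero(m);e=cv2.fitEllipse(cv2.convexHull(np.c_[u,v].astype(np.int32)));print(e,ray(a,*e[0],.042))
E
```

```text
travel [-0.0018 -0.0005  0.1412] turn [-0.0001 -0.0005 -0.0008] mm 112.97912186400842 yaw 72.55 tcp [0.5256 0.1788 0.13  ] F [-0.47  1.36 -0.98] t 1.5 q [ 0.13  0.58  1.7   0.    0.87 -1.14]
3390 (0.5264362692832947, 0.17990408837795258) 0.022074023261666298 0.04232125101981367
((330.44970703125, 237.92678833007812), (76.72454071044922, 77.88616943359375), 87.99897003173828) [0.52532901 0.1802677  0.042     ]
```

View pics/w1.png

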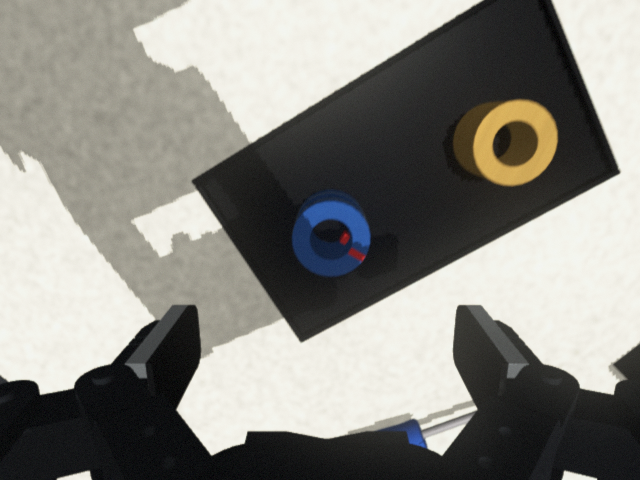

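The hub is at (330,238), well centred between the fingers, and the spacer at (515,143) is clear of them. I'll go down and grip.

Call:
{"fn": "apply_moves", "kwargs": {"claw": [1, 1, 1, 1, 1], "travel": [[-0.001, 0.001, 0.05], [-0.001, 0.001, 0.1], [-0.001, 0.001, 0.13], [-0.001, 0.001, 0.142], [-0.001, 0.001, 0.142]], "turn": [[0, 0, 0], [0, 0, 0], [0, 0, 0], [0, 0, 0], [0, 0, 0]]}}

```text
t: 1.92
tcp_pos: [0.5239, 0.1815, 0.0153]
tool_rot: [0.149, 0.989, -0.001, -0.002]
force: [-0.6, -0.1, 0.6]
finger_gap: 1.002
gripper_force: 0.0
```

Call:
{"fn": "apply_moves", "kwargs": {"claw": [-0.3, -0.3, -0.3, -0.3, -0.3], "travel": [[0, 0, 0], [0, 0, 0], [0, 0, 0], [0, 0, 0], [0, 0, 0]], "turn": [[0, 0, 0], [0, 0, 0], [0, 0, 0], [0, 0, 0], [0, 0, 0]], "newtons": 40}}

```text
t: 2.33
tcp_pos: [0.5277, 0.1806, 0.0191]
tool_rot: [0.15, 0.989, 0.001, 0.002]
force: [-0.5, -0.3, 5.7]
finger_gap: 0.503
gripper_force: 40.4
```

Call:
{"fn": "apply_moves", "kwargs": {"claw": [-0.3, -0.3, -0.3, -0.3, -0.3], "travel": [[0, 0, 0], [0, 0, -0.04], [0, 0, -0.1], [0, 0, -0.16], [0, 0, -0.2]], "turn": [[0, 0, 0], [0, 0, 0], [0, 0, 0], [0, 0, 0], [0, 0, 0]]}}

```text
t: 2.75
tcp_pos: [0.526, 0.1801, 0.1763]
tool_rot: [0.15, 0.989, 0.0, -0.0]
force: [1.0, 0.6, -1.1]
finger_gap: 0.5
gripper_force: 41.5
```

```bash
python3 -c "
from h import *
go(.561,-.150,.2,-60)"
```

```text
travel [-0.1646 -0.3809 -0.0296] turn [-0.     -0.      0.7372] mm 332.8172254056496 yaw 72.69 tcp [0.526  0.1801 0.1763] F [ 1.04  0.65 -1.15] t 2.75 q [ 0.13  0.51  1.66  0.    0.97 -1.14]
```

Call:
{"fn": "apply_moves", "kwargs": {"claw": [-0.3, -0.3, -0.3, -0.3, -0.3], "travel": [[-0.165, -0.381, -0.03], [-0.165, -0.381, -0.03], [-0.165, -0.381, -0.03], [-0.165, -0.381, -0.03], [-0.165, -0.381, -0.03]], "turn": [[0, 0, 0.715], [0, 0, 0.715], [0, 0, 0.715], [0, 0, 0.715], [0, 0, 0.715]]}}

```text
t: 3.17
tcp_pos: [0.5485, -0.028, 0.1905]
tool_rot: [0.45, 0.893, 0.0, 0.001]
force: [0.0, -0.9, -1.0]
finger_gap: 0.498
gripper_force: 41.5
```

```bash
python3 -c "
from h import *
go(.561,-.150,.2,-56)"
```

```text
travel [-0.1318 -0.0782 -0.0118] turn [0.0007 0.     0.5143] mm 122.974140102568 yaw 36.57 tcp [ 0.5485 -0.028   0.1905] F [ 0.01 -0.89 -0.99] t 3.1667 q [-0.25  0.48  1.67  0.    0.99 -0.89]
```

Call:
{"fn": "apply_moves", "kwargs": {"claw": [-0.3, -0.3, -0.3, -0.3, -0.3], "travel": [[-0.132, -0.078, -0.012], [-0.132, -0.078, -0.012], [-0.132, -0.078, -0.012], [-0.132, -0.078, -0.012], [-0.132, -0.078, -0.012]], "turn": [[0, 0, 0.514], [0, 0, 0.514], [0, 0, 0.514], [0, 0, 0.514], [0, 0, 0.514]]}}

```text
t: 3.58
tcp_pos: [0.5625, -0.1516, 0.1998]
tool_rot: [0.704, 0.71, 0.0, 0.001]
force: [0.3, 0.4, -1.7]
finger_gap: 0.5
gripper_force: 41.5
```

Call:
{"fn": "apply_moves", "kwargs": {"claw": [-0.3, -0.3, -0.3, -0.3, -0.3], "travel": [[0, 0, 0], [0, 0, 0], [0, 0, 0], [0, 0, 0], [0, 0, 0]], "turn": [[0, 0, 0.312], [0, 0, 0.312], [0, 0, 0.312], [0, 0, 0.312], [0, 0, 0.312]]}}

```text
t: 4.0
tcp_pos: [0.5619, -0.1482, 0.1995]
tool_rot: [0.887, 0.461, 0.0, 0.0]
force: [-0.2, -0.5, -1.4]
finger_gap: 0.5
gripper_force: 41.5
```

```bash
python3 -c "
from h import *
go(.561,-.150,.2,-56)"
```

```text
travel [-0.0024  0.0004 -0.0007] turn [ 2.000e-04 -1.000e-04  1.161e-01] mm 2.0428352765328195 yaw -35.1 tcp [ 0.5619 -0.1482  0.1995] F [-0.2  -0.5  -1.43] t 4.0 q [-0.45  0.51  1.58  0.    1.06  0.16]
```

Call:
{"fn": "apply_moves", "kwargs": {"claw": [-0.3, -0.3, -0.3, -0.3, -0.3], "travel": [[-0.07, 0, 0], [-0.07, 0, 0], [-0.07, 0, 0], [-0.07, 0, 0], [-0.07, 0, 0]], "turn": [[0, 0, 0.116], [0, 0, 0.116], [0, 0, 0.116], [0, 0, 0.116], [0, 0, 0.116]]}}

```text
t: 4.42
tcp_pos: [0.5302, -0.1943, 0.1993]
tool_rot: [0.955, 0.297, 0.0, 0.0]
force: [0.5, 0.1, -1.3]
finger_gap: 0.498
gripper_force: 41.5
```

```bash
python3 - <<'E'
from h import *
a=snap('wrist','w2.png')
go(.561,-.150,.2,-56)
E
```

```text
travel [ 0.0628 -0.0236 -0.001 ] turn [ 0.0002 -0.0001  0.0031] mm 53.70242642591967 yaw -55.44 tcp [ 0.5303 -0.1941  0.1992] F [ 0.4   0.26 -1.44] t 4.4667 q [-0.55  0.49  1.62  0.    1.03  0.42]
```

View pics/w2.png

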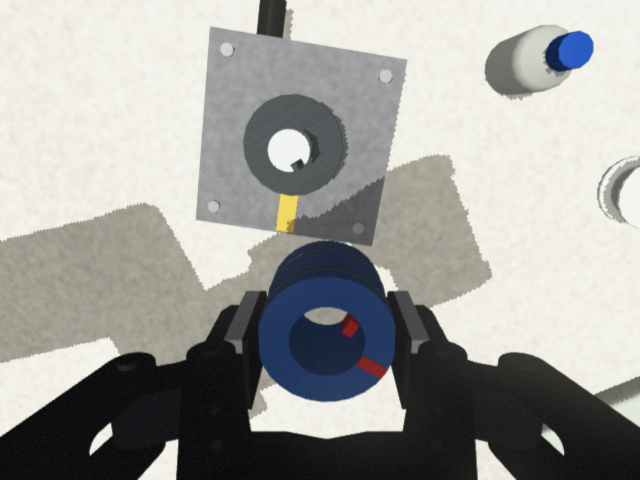

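The shaft top is at (290,150) with its keyway towards (297,165). The hub top is at (327,340) with its stripe towards (372,366). I'll measure both in this one camera.

```bash
python3 - <<'E'
from h import *
a=snap('wrist');W=world(a);p=a['pixels'].astype(int);r,g,b=p[...,0],p[...,1],p[...,2]
s=manip.sense();R=Rn.from_quat(s['tool_rot']).as_matrix();P=s['tcp_pos']
def box(m,u0,u1,v0,v1):
    k=np.zeros_like(m);k[v0:v1,u0:u1]=1;return m&k
def fit(m):
    c=max(cv2.findContours(m.astype(np.uint8),0,1)[0],key=cv2.contourArea);return cv2.fitEllipse(cv2.convexHull(c))
sh=box(g>190,260,320,120,185);e=fit(sh);S=ray(a,*e[0],.112);print('shaft',e,S)
m=box(W[...,2]>0,262,318,122,182)&sh;print('shaft z',np.median(W[m][:,2]))
circ=np.zeros((480,640),np.uint8);cv2.ellipse(circ,(e[0],(e[1][0]*.93,e[1][1]*.93),e[2]),1,-1)
k=(circ>0)&(g<120);v,u=np.nonzero(k);Kp=ray(a,u.mean(),v.mean(),.112);print('key',len(u),u.mean(),v.mean(),np.degrees(np.arctan2(*(Kp-S)[1::-1])))
fl=box((g>35)&(g<75)&(abs(r-b)<20),235,355,85,200);e2=fit(fl);print('flange',e2,ray(a,*e2[0],.082))
hub=box(((b>r+40)|(r>b+60)),255,400,275,405);
zt=W[hub&(W[...,2]>.1)][:,2];zt=zt[zt<.25];zt=np.percentile(zt,[50,80,95]);print('hubtop z',zt)
z=zt[1]
top=hub&(abs(W[...,2]-z)<.006);q=W[top][:,:2].astype(np.float32);c,rad=cv2.minEnclosingCircle(q);
e3=fit(top);H=ray(a,*e3[0],z);print('hub',top.sum(),c,rad,e3,H)
st=top&(r>b+60);v,u=np.nonzero(st);T=ray(a,u.mean(),v.mean(),z);print('stripe',len(u),u.mean(),v.mean(),np.degrees(np.arctan2(*(T-H)[1::-1])))
print('tcp',P,'hub-tcp tool',R.T@(H-P),'shaft-hub',S-H,'tool',(R.T@(S-H))/.8, 'circ', R.T@(np.r_[c,z]-P))
E
```

```text
shaft ((288.76458740234375, 150.8363494873047), (41.1551513671875, 42.546566009521484), 157.88111877441406) [ 0.56117189 -0.14890004  0.112     ]
shaft z 0.11240284557717754
key 78 297.4230769230769 165.0897435897436 -114.72813671612585
flange ((306.6894226074219, 146.39903259277344), (24.236141204833984, 34.26519012451172), 151.43646240234375) [ 0.56598497 -0.15548689  0.082     ]
hubtop z [0.22244013 0.22291931 0.22337906]
hub 9364 (0.5314949750900269, -0.19374145567417145) 0.02236897312104702 ((326.3288269042969, 338.1728820800781), (124.90611267089844, 139.13685607910156), 89.39573669433594) [ 0.53258646 -0.19277123  0.22291931]
stripe 303 371.7029702970297 366.8712871287129 -90.59782693935567
tcp [ 0.53043594 -0.1939223   0.19905741] hub-tcp tool [ 0.00243304  0.00028481 -0.02386083] shaft-hub [ 0.02858543  0.04387119 -0.11091931] tool [ 0.0604795  -0.0249751   0.13865833] circ [ 0.00098381  0.00046481 -0.02386128]
```

Call:
{"fn": "apply_moves", "kwargs": {"claw": [-0.3, -0.3, -0.3, -0.3, -0.3], "travel": [[0.0623, -0.0252, 0], [0.0623, -0.0252, 0.02], [0.0623, -0.0252, 0.06], [0.0623, -0.0252, 0.084], [0.0623, -0.0252, 0.084]], "turn": [[0, 0, 0], [0, 0, 0], [0, 0, 0], [0, 0, 0], [0, 0, 0]]}}

```text
t: 4.93
tcp_pos: [0.5578, -0.1473, 0.1277]
tool_rot: [0.955, 0.297, -0.003, -0.003]
force: [-0.2, -0.1, -0.9]
finger_gap: 0.498
gripper_force: 41.5
```

```bash
python3 - <<'E'
from h import *
snap('wrist','w3.png');manip.sense()
b=manip.snapshot('scene')
cv2.imwrite('pics/s3.png',cv2.resize(b['pixels'][130:260,240:360,::-1],None,fx=4.6,fy=4.6,interpolation=cv2.INTER_CUBIC))
go(.5607,-.1487,.1305)
E
```

```text
travel [0.0008 0.0002 0.0008] turn [-0.0003  0.0002  0.    ] mm 0.9656277958729618 yaw -55.5 tcp [ 0.56   -0.1489  0.1312] F [ 0.27 -0.85 -1.92] t 5.0333 q [-0.45  0.6   1.64  0.    0.91  0.52]
```

View pics/w3.png

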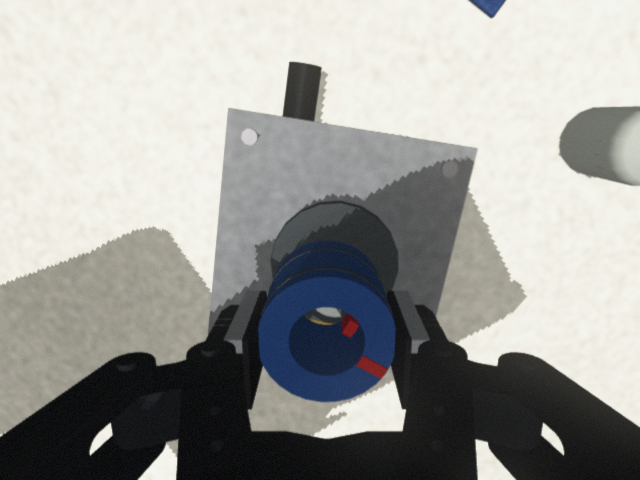

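View pics/s3.png

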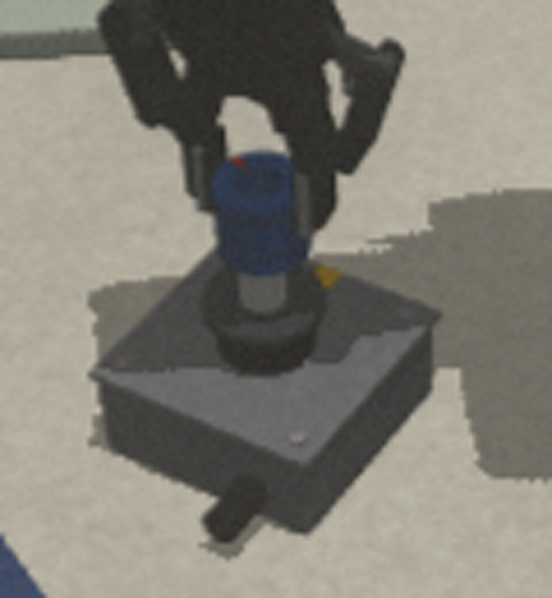

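In the wrist view the hub at (327,340) sits over the shaft, whose top shows through the bore at (326,313). The scene crop agrees, with the hub at (258,215) directly above the shaft at (262,290). I'll lower it slowly.

Call:
{"fn": "apply_moves", "kwargs": {"claw": [-0.3, -0.3, -0.3, -0.3, -0.3], "travel": [[0.001, 0, 0.006], [0.001, 0, 0.012], [0.001, 0, 0.016], [0.001, 0, 0.018], [0.001, 0, 0.018]], "turn": [[0, 0, 0], [0, 0, 0], [0, 0, 0], [0, 0, 0], [0, 0, 0]]}}

```text
t: 5.45
tcp_pos: [0.5606, -0.1491, 0.117]
tool_rot: [0.955, 0.296, 0.0, -0.0]
force: [-0.7, 0.8, -1.3]
finger_gap: 0.5
gripper_force: 41.6
```

Call:
{"fn": "apply_moves", "kwargs": {"claw": [-0.3, -0.3, -0.3], "travel": [[0, 0, 0], [0, 0, 0], [0, 0, 0]], "turn": [[0, 0, 0], [0, 0, 0], [0, 0, 0]]}}

```text
t: 5.7
tcp_pos: [0.5607, -0.1491, 0.1171]
tool_rot: [0.955, 0.296, -0.0, 0.0]
force: [-0.4, -0.2, -1.3]
finger_gap: 0.498
gripper_force: 41.6
```

Call:
{"fn": "apply_moves", "kwargs": {"claw": [-0.3, -0.3, -0.3, -0.3], "travel": [[0, 0, 0.002], [0, 0, 0.003], [0, 0, 0.004], [0, 0, 0.004]], "turn": [[0, 0, 0], [0, 0, 0], [0, 0, 0], [0, 0, 0]]}}

```text
t: 6.03
tcp_pos: [0.5608, -0.1491, 0.114]
tool_rot: [0.955, 0.296, 0.0, 0.0]
force: [-1.3, 0.3, 1.6]
finger_gap: 0.498
gripper_force: 41.8
```

Call:
{"fn": "apply_moves", "kwargs": {"claw": [-0.3, -0.3, -0.3, -0.3], "travel": [[0, 0, 0.001], [0, 0, 0.002], [0, 0, 0.002], [0, 0, 0.002]], "turn": [[0, 0, 0], [0, 0, 0], [0, 0, 0], [0, 0, 0]]}}

```text
t: 6.37
tcp_pos: [0.5608, -0.1491, 0.1123]
tool_rot: [0.955, 0.296, 0.0, 0.0]
force: [-2.3, -0.4, 2.8]
finger_gap: 0.5
gripper_force: 41.9
```

The tab is on the shaft, with about 4 N of load and about 2 mm of press. I'll turn towards the keyway.

Call:
{"fn": "apply_moves", "kwargs": {"claw": [-0.3, -0.3, -0.3, -0.3, -0.3], "travel": [[0, 0, 0], [0, 0, 0], [0, 0, 0], [0, 0, 0], [0, 0, 0]], "turn": [[0, 0, 0.02], [0, 0, 0.04], [0, 0, 0.06], [0, 0, 0.08], [0, 0, 0.1]]}}

```text
t: 6.78
tcp_pos: [0.5609, -0.1495, 0.1124]
tool_rot: [0.99, 0.141, 0.0, 0.0]
force: [-1.3, -1.3, 2.7]
finger_gap: 0.504
gripper_force: 41.9
```

Call:
{"fn": "apply_moves", "kwargs": {"claw": [-0.3, -0.3, -0.3], "travel": [[0, 0, 0], [0, 0, 0], [0, 0, 0]], "turn": [[0, 0, 0.012], [0, 0, 0.024], [0, 0, 0.024]]}}

```text
t: 7.03
tcp_pos: [0.5608, -0.1494, 0.1123]
tool_rot: [0.994, 0.105, 0.0, 0.0]
force: [-1.9, -1.1, 2.4]
finger_gap: 0.497
gripper_force: 41.9
```

Call:
{"fn": "apply_moves", "kwargs": {"claw": [-0.3, -0.3, -0.3], "travel": [[0, 0, 0], [0, 0, 0], [0, 0, 0]], "turn": [[0, 0, 0.008], [0, 0, 0.015], [0, 0, 0.015]]}}

```text
t: 7.28
tcp_pos: [0.5604, -0.1487, 0.1119]
tool_rot: [0.997, 0.082, -0.0, -0.0]
force: [-0.7, -0.3, -0.6]
finger_gap: 0.501
gripper_force: 41.6
```

Call:
{"fn": "apply_moves", "kwargs": {"claw": [-0.3, -0.3, -0.3], "travel": [[0, 0, 0], [0, 0, 0], [0, 0, 0]], "turn": [[0, 0, 0.008], [0, 0, 0.015], [0, 0, 0.015]]}}

```text
t: 7.53
tcp_pos: [0.5605, -0.1488, 0.1117]
tool_rot: [0.998, 0.058, -0.0, -0.0]
force: [-0.3, 0.6, -2.2]
finger_gap: 0.499
gripper_force: 41.5
```

The force fell back to the hub's weight, so the tab is in the keyway. I'll lower it gently.

Call:
{"fn": "apply_moves", "kwargs": {"claw": [-0.3, -0.3, -0.3, -0.3, -0.3], "travel": [[0, 0, 0.002], [0, 0, 0.004], [0, 0, 0.006], [0, 0, 0.008], [0, 0, 0.008]], "turn": [[0, 0, 0], [0, 0, 0], [0, 0, 0], [0, 0, 0], [0, 0, 0]]}}

```text
t: 7.95
tcp_pos: [0.5605, -0.1489, 0.1053]
tool_rot: [0.998, 0.058, -0.0, -0.0]
force: [-0.3, 0.8, -0.9]
finger_gap: 0.497
gripper_force: 41.5
```

Call:
{"fn": "apply_moves", "kwargs": {"claw": [-0.3, -0.3, -0.3, -0.3, -0.3], "travel": [[0, 0, 0.002], [0, 0, 0.004], [0, 0, 0.006], [0, 0, 0.008], [0, 0, 0.008]], "turn": [[0, 0, 0], [0, 0, 0], [0, 0, 0], [0, 0, 0], [0, 0, 0]]}}

```text
t: 8.37
tcp_pos: [0.5606, -0.149, 0.099]
tool_rot: [0.998, 0.058, -0.0, -0.0]
force: [-1.8, 0.3, -1.4]
finger_gap: 0.492
gripper_force: 41.5
```

```bash
python3 -c "
from h import *
s=manip.sense();print(s['force'],s['ft_torque'],s['tcp_pos'])"
```

```text
[-1.80659156  0.34891823 -1.44077033] [-0.0303225   0.13599972  0.0316825 ] [ 0.56056087 -0.1489858   0.09900355]
```

Free so far. Next come the last few millimetres to the flange.

Call:
{"fn": "apply_moves", "kwargs": {"claw": [-0.3, -0.3, -0.3, -0.3], "travel": [[0, 0, 0.001], [0, 0, 0.002], [0, 0, 0.003], [0, 0, 0.003]], "turn": [[0, 0, 0], [0, 0, 0], [0, 0, 0], [0, 0, 0]]}}

```text
t: 8.7
tcp_pos: [0.5606, -0.149, 0.097]
tool_rot: [0.998, 0.058, -0.0, -0.0]
force: [-2.5, -0.7, 1.1]
finger_gap: 0.497
gripper_force: 41.8
```

Call:
{"fn": "apply_moves", "kwargs": {"claw": [-0.3, -0.3, -0.3], "travel": [[0, 0, 0.001], [0, 0, 0.001], [0, 0, 0.001]], "turn": [[0, 0, 0], [0, 0, 0], [0, 0, 0]]}}

```text
t: 8.95
tcp_pos: [0.5607, -0.149, 0.0964]
tool_rot: [0.998, 0.058, -0.0, 0.0]
force: [-2.2, 1.2, 1.3]
finger_gap: 0.499
gripper_force: 41.8
```

Call:
{"fn": "apply_moves", "kwargs": {"claw": [0.3, 0.6, 0.6, 0.6, 0.6], "travel": [[0, 0, 0], [0, 0, 0], [0, 0, 0], [0, 0, 0], [0, 0, 0]], "turn": [[0, 0, 0], [0, 0, 0], [0, 0, 0], [0, 0, 0], [0, 0, 0]]}}

```text
t: 9.37
tcp_pos: [0.561, -0.1491, 0.0962]
tool_rot: [0.998, 0.058, 0.0, 0.0]
force: [-0.5, 0.4, 0.4]
finger_gap: 0.801
gripper_force: 0.0
```

Call:
{"fn": "apply_moves", "kwargs": {"claw": [0.6, 0.6, 0.6, 0.6, 0.6], "travel": [[0, 0, -0.03], [0, 0, -0.07], [0, 0, -0.11], [0, 0, -0.15], [0, 0, -0.15]], "turn": [[0, 0, 0], [0, 0, 0], [0, 0, 0], [0, 0, 0], [0, 0, 0]]}}

```text
t: 9.78
tcp_pos: [0.5647, -0.1507, 0.2229]
tool_rot: [0.998, 0.058, 0.006, 0.003]
force: [0.4, -0.1, 0.6]
finger_gap: 0.798
gripper_force: 0.0
```

```bash
python3 - <<'E'
from h import *
a=snap('wrist','w4.png');W=world(a);p=a['pixels'].astype(int);r,g,b=p[...,0],p[...,1],p[...,2]
m=(b>r+40)&(np.hypot(W[...,0]-.561,W[...,1]+.149)<.03)&(W[...,2]>.1)
q=W[m];A=np.c_[q[:,:2]-q[:,:2].mean(0),np.ones(len(q))];c=np.linalg.lstsq(A,q[:,2],rcond=None)[0];print(m.sum(),np.median(q[:,2]),'tilt',c)
E
```

```text
2570 0.12039204639039217 tilt [-0.00026593  0.00047161  0.1203835 ]
```

View pics/w4.png

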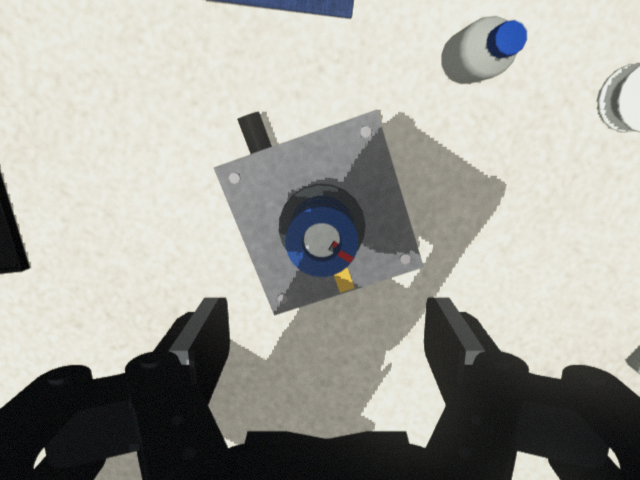

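The hub at (323,240) sits level on the flange. Its top is at 0.1204 m, against 0.120 m for fully home, and the tab is in the keyway near (335,247). The gripper is clear, so I'll hand in.

```bash
python3 -c "
from station import manip
print(manip.sign_off())"
```

```text
the job is handed in; nothing more can be done
None
```

The hub is keyed onto the spindle, fully home on the flange and released; the spindle was pressed only about 2 mm, the spacer and other items were left alone, and the job was handed in at about 10 s.

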